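Clear the chips and hold a moisture meter on the marked spot of a walnut blank

ROBOT

A 6-joint arm with a two-finger parallel gripper is mounted at the origin on the work surface. World frame = base frame: x ahead of the robot, y to its left, z up, the work surface at z = 0. Lengths are in m, angles in degrees, forces in N, time in s.
With the tool pointing down it reaches from about 0.35 to 1 m from the base axis. Payload 7.1 kg.
Tool frame: the origin (TCP) lies between the finger pads; the fingertips stand 8 mm ahead of it and the grasp point (between the pads) lies 11 mm behind it (robot.finger_overhang is the distance from the TCP to the fingertips, in m); z points along the fingers, y is the line along which they close (so a half turn about z gives the same grasp; the last joint's range is limited). The gripper opens to 85 mm and grips with 20 to 120 N. Pads are 22 mm wide; open, the fingers measure 114 mm over their backs; the gripper's body (76 mm by 85 mm) begins 54 mm behind the grasp point. The pads swing forward as they close: fully open they stand 13 mm farther back than shut.
Start: joints at [-77.006, 24.242, 93.386, -0, 62.372, -1.089], TCP at [0.152, -0.606, 0.239] pointing down, gripper open.
Joint ranges: [-172.04, 172.04], [-51.8, 120.97], [4.93, 147.93], [-75.15, 255.16], [6.16, 154.13], [-145.62, 145.62]. Speed limits (degrees/s): [136.94, 136.94, 172.46, 180, 180, 180].

INTERFACE

Orientations are given as a 3x3 rotation matrix whose columns are the frame's x, y, z axes.
In Python, from bench import robot gives the robot as it stands.
- The arm moves only by the tool step_arm, never from a script. Its argument "series" is a list of rows, each an object with "translation": the shift along the tool's x, y, z in mm, a list of three; "turn": the turn, a rotation vector about the tool's x, y, z in units of 6 degrees (1.0 is 6 degrees), a list of three. A call has exactly 10 rows; each row shifts and turns the commanded pose from where the row before left it, along the tool's axes as they then stand; what a row does not reach is not made up. A row lasts 1/10 s, in which the tool goes at most 50 mm and 8.59 degrees, less where a joint would pass 70% of its speed; a pose out of reach is approached as far as the arm can. A call with a gripper value outside its range is refused whole. "jaw" is the closure, from 0 (fully open) to 1 (shut), set as the call begins (left out, the last holds). The fingers move at their own pace and stop on an object; "grip_force" is the grip in N (left out, the last holds). Time passes only in rows, so rows that do not move let the fingers close, or fill a call up. It gives the time, the measured TCP pose, the force, the opening and the grip force at its end, in the units of the state.
- robot.sense(): the state, without advancing time (a new reading comes with each control period).
- robot.camera(name): name is "side" or "top"; returns the picture (400x640x3 uint8, red, green, blue); there is no depth.
- robot.camera_info(name): a dict with "fov_y" (degrees; the focal length in pixels is half the picture's height over the tangent of half this angle, whatever the lens; pixels are square), "cx", "cy" (the principal point, pixels), "rvec" (rotation vector, rad) and "tvec" (3), from world to camera coordinates, as OpenCV has them. Camera axes: x right, y down, z forward; pixel columns grow to the right and rows downward; lengths in m; the calibration is good to about 2 mm. A picture is of the moment at which its call begins. camera_info takes no time and is no camera call.
- robot.sign_off(): hands the job in; it is judged then, once.
The state is a dict: "clock": time; "joint_positions": joint angles; "qvel": joint speeds; "tau": joint torques, N m; "ee_pos": TCP position; "tool_rot": TCP orientation; "wrist_force": force on the tool from outside, world axes, zero at the start; "moment": the same for the moment, N m; "grip_width": opening from 0.0 (shut) to 1.0 (fully open); "finger_force": force on a finger pad.
Only numpy, scipy, OpenCV 4.12 (cv2) and the standard library are available. Lean on these libraries where they do the work, as an engineer would, in place of code of your own. Each camera call takes 0.05 s, during which the arm holds its last target. There are 200 camera calls.

TASK

With the scraper block in hand, sweep the three loose chips off the top of the walnut blank onto the bench, then stand the scraper block back down on the bench. Then take the orange moisture meter out of its oak rest and hold it upright on the crayon mark, centred on the ring with both spring contacts on the crayon line, pressed lightly so that both contacts go in about halfway. Finish while still holding the meter there in steady contact, and leave everything else on the bench alone.

Things in the scene. Friction and masses are not known exactly. Their poses are not given: they have to be found in the camera images.
- blank: fixed dark walnut blank with a level top, 130 mm along its x (across the grain), 240 mm along its y (along the grain), 48 mm high, held between two bench dogs at its y ends (34 mm high, reaching 20 mm beyond the ends); origin at the centre of its underside, z up
- mark: yellow crayon mark on the blank's top face: a ring 26 mm across and, through its centre, a straight line 84 mm long along the mark's x, which runs across the grain; origin at the ring's centre, on the top face (48 mm above the bench); it may lie off the middle of the blank
- chip0: loose pale wood chip, 26 x 18 x 11 mm, origin at the centre of its underside; starts lying on the blank's top face
- chip1: loose pale wood chip, 26 x 18 x 11 mm, origin at the centre of its underside; starts lying on the blank's top face
- chip2: loose pale wood chip, 26 x 18 x 11 mm, origin at the centre of its underside; starts lying on the blank's top face
- scraper: red-painted wooden scraper block, 34 mm along its x, 130 mm along its y (the length of the blade), 55 mm high, 170 g; stands on its foot on the bench; steel blade let into the foot of its +x face; to be gripped across the 34 mm; origin at the centre of its underside
- rest: fixed oak rest for the meter, 100 mm along its x, 60 mm along its y, 56 mm high; origin at the centre of its underside. The meter stands in a pocket 56 x 34 mm centred at x = -15 mm on a ledge 16 mm above the bench, so 40 mm deep; at x = +35 mm stand a pencil and a marking knife, fixed, up to 86 mm above the bench
- meter: moisture meter standing head down in the rest's pocket: orange case 50 mm along its x, 28 mm along its y, 150 mm high, about 180 g, black rubber grip on the upper 60 mm (to be gripped across the 28 mm), display on its -y face; origin at the centre of the case's underside, z up along the case. Two round spring contacts, 8 mm across, stick out 10 mm below the case at x = -13 and +13 mm. To use it, stand it upright with its x along the mark's x; either way round will do
- meter_foot (a point): the point midway between the tips of the two contacts when they are fully out, 10 mm below the meter's origin
- contact_a (a joint): how far the spring contact at the meter's x = -13 mm is pushed in, in m: 0 fully out, 0.008 fully in (hard stop); its spring starts at 1 N and gains 0.4 N per mm, so 2.6 N at halfway
- contact_b (a joint): the same for the spring contact at x = +13 mm
- mallet: turned carver's mallet standing on its head, 92 mm across, 215 mm tall; loose bystander, origin at the centre of its underside
- gouge: gouge lying flat, 240 mm long, wooden handle; loose bystander, origin on its underside
- glue: white glue bottle, 62 mm across, 170 mm tall; loose bystander, origin at the centre of its underside
- wax: low round wax tin, 84 mm across, 45 mm tall; loose bystander, origin at the centre of its underside
- tape: yellow tape measure, 72 x 38 x 68 mm; loose bystander, origin at the centre of its underside
- square: try square lying flat, dark stock 115 mm, steel blade 150 mm; loose bystander, origin on its underside

How it is judged (in metres and radians):
On the way, in this order (a step that is already met when the one before it is completed fails the run):
1. all three chips are off the blank's top while the scraper block is in the fingers (height (world z) of each of chip0, chip1, chip2 below 0.036 m and contact force between the fingers and scraper above 0.5 N), for 0.1 s.
2. the scraper block stands on the bench again, let go (height (world z) of scraper below 0.012 m and angle between scraper's own z axis and vertical below 0.12 rad and contact force between the fingers and scraper below 0.1 N), for 0.2 s.
At the end, for the whole second after the job is handed in: Meter held still by the fingers: contacts' midpoint within 8 mm of the ring's centre, x within 9 deg of the line, upright within 5.7 deg, both contacts in by 1.5 to 6.8 of 8 mm, 1 to 10 N on the blank; chips off the blank (origins below 36 mm); scraper block upright on the bench, let go (all of step 2 and height (world z) of each of chip0, chip1, chip2 below 0.036 m and value of joint contact_a between 0.0015 and 0.0068 m and value of joint contact_b between 0.0015 and 0.0068 m and horizontal distance between meter_foot and mark below 0.008 m and angle between the x axis of meter and the x axis of mark, either way round below 0.16 rad and angle between meter's own z axis and vertical below 0.1 rad and contact force between meter and blank between 1 and 10 N and contact force between the fingers and meter above 1 N and linear speed of meter below 0.01 m/s); the arm keeps its last pose, push and grip.
It fails at once if a chip on the blank is pushed with the fingers instead of the scraper block ((contact force between the fingers and chip0 above 0.5 N and height (world z) of chip0 above 0.04 m) or (contact force between the fingers and chip1 above 0.5 N and height (world z) of chip1 above 0.04 m) or (contact force between the fingers and chip2 above 0.5 N and height (world z) of chip2 above 0.04 m)).
It fails at once if the meter is pressed or knocked hard on the blank (over 20 N) (contact force between meter and blank above 20 N).
It fails at once if a bystander is moved by more than 30 mm (distance of any of mallet, gouge, glue, wax, tape, square from where it was at the start of the episode above 0.03 m).
It also fails if it takes over 64 s, if anything falls off the work surface, if the arm or the gripper's body presses on something with over 40 N, if the wrist force passes 120 N, or if a joint passes its speed limit or range.

## Working session

There is one attempt and no reset: what is moved stays moved. The work goes in short steps, Python scripts to look and compute and a tool call to move; the robot and the scene stay as the last step left them, time stands still between calls to the robot, and variables do not carry over. Pictures are saved under pics/ and viewed, at most 10 in all, crops included, and the job is handed in when it is done.

Besides the shell and the picture viewer there is one more tool, called after "Call:" as name(argument=value, ...), one argument or row to a line, values as JSON. step_arm: Moves the arm, as the interface text tells. Its arguments: {"type":"object","properties":{"series":{"type":"array","items":{"type":"object","properties":{"translation":{"type":"array","items":{"type":"number"}},"turn":{"type":"array","items":{"type":"number"}}}}},"jaw":{"type":"number"},"grip_force":{"type":"number"}},"required":["series"]}

```bash
mkdir -p pics; ls; cat > h.py <<'E'
import numpy as np, cv2
from bench import robot
def cam(n):
    i=robot.camera_info(n); f=200/np.tan(np.radians(i['fov_y'])/2)
    R=cv2.Rodrigues(np.array(i['rvec'],float))[0]; t=np.array(i['tvec'],float)
    return f,i['cx'],i['cy'],R,t,i
def ray(n,uv,z):
    f,cx,cy,R,t,_=cam(n); c=-R.T@t
    uv=np.atleast_2d(uv).astype(float)
    d=np.c_[(uv[:,0]-cx)/f,(uv[:,1]-cy)/f,np.ones(len(uv))]@R
    return c+d*((z-c[2])/d[:,2])[:,None]
def proj(n,p):
    f,cx,cy,R,t,_=cam(n); q=np.atleast_2d(p)@R.T+t
    return np.c_[cx+f*q[:,0]/q[:,2],cy+f*q[:,1]/q[:,2]]
E
python3 - <<'E'
from h import *
for n in('top','side'):
    im=robot.camera(n); cv2.imwrite(f'pics/{n}0.png',im[:,:,::-1]); print(cam(n)[5], -cam(n)[3].T@cam(n)[4])
print(robot.sense())
E
```

```text
pics
{'fov_y': 56.24147682907875, 'cx': 325.041858852724, 'cy': 203.1386150648994, 'rvec': array([ 2.09991601, -2.11315874,  0.23985101]), 'tvec': array([0.00761395, 0.55588988, 0.82385019])} [0.3612902  0.00929869 0.9258421 ]
{'fov_y': 54.266661116514335, 'cx': 320.43922851046875, 'cy': 199.59511634467958, 'rvec': array([ 0.53129713, -2.64191602,  1.27846121]), 'tvec': array([0.52990302, 0.19308084, 0.99584163])} [0.24658317 0.8150126  0.76467586]
{'clock': 0.1, 'joint_positions': array([-7.70066336e+01,  2.42816293e+01,  9.34269917e+01, -4.96821052e-04,
        6.23711129e+01, -1.08947225e+00]), 'qvel': array([ 0.06666342, -0.10075893, -0.14974276, -0.0779099 ,  0.00045213,
        0.08542641]), 'tau': array([-6.45813689e-04, -5.58427334e+01, -2.82444370e+01, -9.65451864e-05,
        3.01334745e-03, -6.15936614e-06]), 'ee_pos': array([ 0.15198421, -0.60574691,  0.23860665]), 'tool_rot': array([[ 9.69943963e-01,  2.43328186e-01, -3.20374967e-04],
       [ 2.43328396e-01, -9.69943018e-01,  1.35426130e-03],
       [ 1.87844821e-05, -1.39151390e-03, -9.99999032e-01]]), 'wrist_force': array([-0.22354059, -0.70159469, -1.49694573]), 'moment': array([ 0.02260752, -0.01503999, -0.00814692]), 'finger_force': 0.0, 'grip_width': 1.0007942362150268}
```

View pics/top0.png

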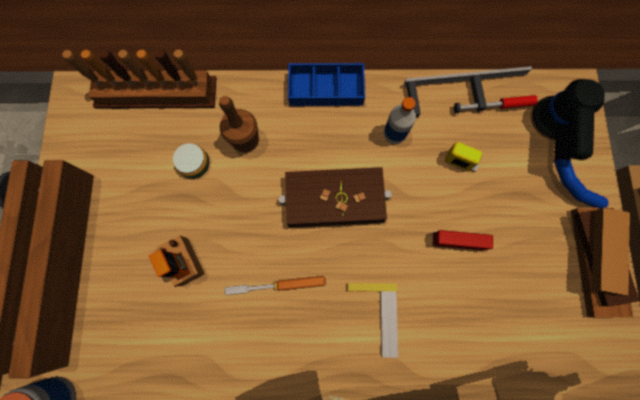

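View pics/side0.png

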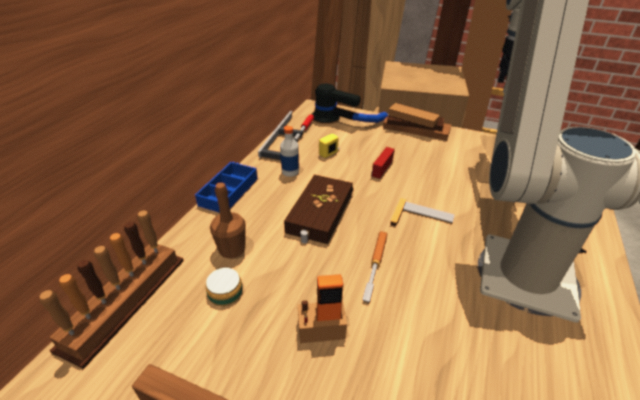

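The top view shows the blank at about (335,197) with 3 chips around the ring (342,198), the scraper at (465,240), the meter in its rest at about (165,262), and the gouge and square between them. The side view agrees. Next I'll measure by colour.

```bash
cat > m.py <<'E'
from h import *
im=cv2.imread('pics/top0.png'); hsv=cv2.cvtColor(im,cv2.COLOR_BGR2HSV)
def big(mask,roi):
    m=np.zeros_like(mask); x0,y0,x1,y1=roi; m[y0:y1,x0:x1]=mask[y0:y1,x0:x1]
    return m
def rect(m,z,name,n='top',k=1):
    cs=sorted(cv2.findContours(m,cv2.RETR_EXTERNAL,cv2.CHAIN_APPROX_NONE)[0],key=cv2.contourArea)[::-1][:k]
    for c in cs:
        p=ray(n,c[:,0,:],z)[:,:2]; r=cv2.minAreaRect((p*1000).astype(np.float32))
        print(name,'px',c[:,0].mean(0).round(1),'c',np.round(r[0],1),'size',np.round(r[1],1),'ang',round(r[2],1))
H,S,V=hsv[...,0],hsv[...,1],hsv[...,2]
red=(((H<6)|(H>172))&(S>150)&(V>60)).astype(np.uint8)*255
rect(big(red,(425,220,505,260)),.055,'scraper')
red2=(((H<6)|(H>172))&(S>150)&(V>120)).astype(np.uint8)*255
rect(big(red2,(425,220,505,260)),.055,'scraperbright')
dk=((V<75)).astype(np.uint8)*255
b=big(dk,(270,160,400,235)); b=cv2.morphologyEx(b,cv2.MORPH_CLOSE,np.ones((15,15))); rect(b,.048,'blank')
pale=((V>110)&(H<20)).astype(np.uint8)*255
rect(big(pale,(300,180,375,215)),.059,'chip',k=5)
yel=((H>=20)&(H<36)&(V>80)&(S>120)).astype(np.uint8)*255
rect(big(yel,(300,175,375,222)),.048,'mark',k=3)
org=((H>4)&(H<14)&(S>200)&(V>120)).astype(np.uint8)*255
rect(big(org,(140,240,185,285)),.16,'meter')
out=[]
for (x0,y0,x1,y1) in ((285,165,395,230),(425,215,505,260),(140,225,220,290)):
    out.append(cv2.resize(im[y0:y1,x0:x1],(400,280),interpolation=cv2.INTER_CUBIC))
s=cv2.imread('pics/side0.png'); out.append(cv2.resize(s[265:345,290:360],(400,280),interpolation=cv2.INTER_CUBIC))
cv2.imwrite('pics/c1.png',np.vstack([np.hstack(out[:2]),np.hstack(out[2:])]))
E
python3 m.py
```

```text
scraper px [464.8 239.4] c [ 468.7 -322.4] size [126.4  32.7] ang 84.1
scraperbright px [465.7 238.9] c [ 470.  -323.8] size [124.   29.7] ang 84.2
blank px [334.3 198.1] c [572.5 -17.5] size [137.  255.8] ang 2.5
chip px [341.3 205.6] c [550.7 -35.4] size [25.9 18. ] ang 67.4
chip px [324.9 194.5] c [578.1   5. ] size [18.2 25.6] ang 70.8
chip px [359.1 196.8] c [572.  -77.8] size [18.4 26. ] ang 24.8
mark px [341.5 192.8] c [586.9 -40.1] size [31.3 47. ] ang 71.4
mark px [341.6 199.7] c [567.8 -35.7] size [2.4 7.5] ang 89.0
mark px [342.5 214. ] c [532.2 -37.5] size [2.4 4.9] ang 89.0
meter px [162.4 265.3] c [412.2 341.4] size [48.9 27.1] ang 29.0
```

View pics/c1.png

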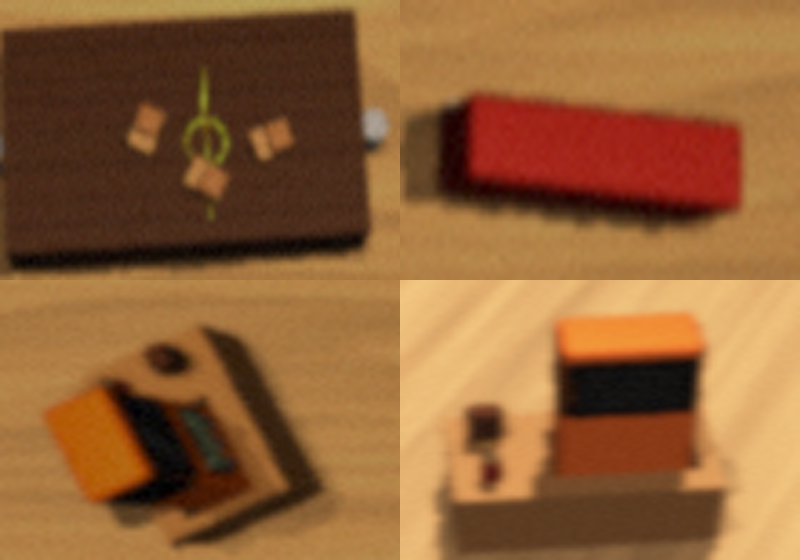

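The crops show the red scraper block standing alone, the ring and line with three chips close together (y span about 110 mm), and the meter with its display side facing the bench centre. The measured sizes match those given. I'll turn the tool first, then refine the measurements.

Call:
step_arm(
  series=[
    {"translation": [0,0,0],"turn": [0,0,-1.17]},
    {"translation": [0,0,0],"turn": [0,0,-1.17]},
    {"translation": [0,0,0],"turn": [0,0,-1.17]},
    {"translation": [0,0,0],"turn": [0,0,-1.17]},
    {"translation": [0,0,0],"turn": [0,0,-1.17]},
    {"translation": [0,0,0],"turn": [0,0,-1.17]},
    {"translation": [0,0,0],"turn": [0,0,-1.17]},
    {"translation": [0,0,0],"turn": [0,0,-1.17]},
    {"translation": [0,0,0],"turn": [0,0,-1.17]},
    {"translation": [0,0,0],"turn": [0,0,-1.17]},
  ],
  jaw=0,
)

```text
clock: 1.1
ee_pos: [0.152, -0.6059, 0.2388]
tool_rot: [[0.095, 0.996, -0.0], [0.996, -0.095, 0.001], [0.001, -0.0, -1.0]]
wrist_force: [0.4, -1.0, -0.2]
grip_width: 1.001
finger_force: 0.0
```

```bash
cat >> h.py <<'E'
def go(p,yaw=None):
    "print tool-frame shift (mm) to p, turn units to bring tool y to yaw deg"
    s=robot.sense(); R=np.array(s['tool_rot']); d=R.T@(np.array(p)-s['ee_pos'])*1000
    a=np.degrees(np.arctan2(R[1,1],R[0,1]))
    print('t',round(s['clock'],2),'pos',np.round(s['ee_pos'],4),'yaw',a.round(2),'tilt',np.degrees(R[:2,2]).round(2),'shift',d.round(1),'F',np.round(s['wrist_force'],2),'w',round(s['grip_width'],3),'ff',np.round(s['finger_force'],1))
    if yaw is not None: print('turn z units',-((yaw-a+180)%360-180)/6)
E
cat > m2.py <<'E'
exec(open('m.py').read().split("red=(")[0])
red=(((H<6)|(H>172))&(S>130)&(V>60)).astype(np.uint8)*255
# blank top corners: lit face threshold between top and shadowed side
for th in (25,30,35,40):
    b=((V<85)&(V>th)).astype(np.uint8)*255
    b=big(b,(283,160,390,235)); b=cv2.morphologyEx(b,cv2.MORPH_CLOSE,np.ones((13,13))); b=cv2.morphologyEx(b,cv2.MORPH_OPEN,np.ones((9,9))); rect(b,.048,'blank%d'%th)
yel=((H>=20)&(H<40)&(V>70)&(S>110)); m=big(yel.astype(np.uint8)*255,(325,176,358,222))
ys,xs=np.nonzero(m); p=ray('top',np.c_[xs,ys],.048)[:,:2]*1000
sel=(p[:,0]>588)|(p[:,0]<540)
vx,vy,x0,y0=cv2.fitLine(p[sel].astype(np.float32),cv2.DIST_HUBER,0,.01,.01).ravel()
print('line',np.degrees(np.arctan(vy/vx)),x0,y0,'xrange',p[:,0].min(),p[:,0].max())
from scipy.optimize import least_squares
rg=p[(np.abs(p[:,1]-(y0+(p[:,0]-x0)*vy/vx))>4)]
r=least_squares(lambda q:np.hypot(rg[:,0]-q[0],rg[:,1]-q[1])-12.5,[568,-36],loss='soft_l1'); print('ring',r.x,'rms',np.sqrt((r.fun**2).mean()),len(rg))
org=((H>3)&(H<17)&(S>180)&(V>120)).astype(np.uint8)*255
for z in(.166,.176): rect(big(org,(140,240,185,285)),z,'meter z%.3f'%z)
s=cv2.imread('pics/side0.png'); h2=cv2.cvtColor(s,cv2.COLOR_BGR2HSV); o2=((h2[...,0]>3)&(h2[...,0]<20)&(h2[...,1]>170)&(h2[...,2]>180)).astype(np.uint8)*255
o2=big(o2,(312,270,350,292))
for z in(.166,.176): rect(o2,z,'meter side z%.3f'%z,'side')
E
python3 m2.py; python3 -c "
from h import *
go([.470,-.323,.18],-5.9)"
```

```text
blank25 px [334.3 197.9] c [572.5 -19.2] size [139.2 238.3] ang 2.7
blank30 px [334.3 197.9] c [572.5 -19.2] size [139.2 238.3] ang 2.7
blank35 px [334.3 197.9] c [572.5 -19.2] size [139.2 238.3] ang 2.7
blank40 px [334.3 197.9] c [572.5 -19.2] size [139.2 238.3] ang 2.7
line 3.7515197 593.5955 -34.408802 xrange 529.760556480169 614.1438498427858
ring [573.33736544 -35.0358688 ] rms 2.496531856612857 56
meter z0.166 px [158.7 262.7] c [412.1 339.5] size [51.3 27.8] ang 29.0
meter z0.176 px [158.7 262.7] c [411.5 335.2] size [50.7 27.4] ang 29.0
meter side z0.166 px [329.4 280.5] c [414.5 344.4] size [49.1 27.2] ang 29.1
meter side z0.176 px [329.4 280.5] c [411.7 352.3] size [48.3 26.7] ang 29.1
t 1.1 pos [ 0.152  -0.6059  0.2388] yaw -5.43 tilt [-0.01  0.06] shift [311.6 289.8  59. ] F [ 0.38 -1.02 -0.25] w 1.001 ff 0.0
turn z units 0.07880349272888527
```

Call:
step_arm(
  series=[
    {"translation": [31.2,29,5],"turn": [0,0,0]},
    {"translation": [31.2,29,5],"turn": [0,0,0]},
    {"translation": [31.2,29,5],"turn": [0,0,0]},
    {"translation": [31.2,29,5],"turn": [0,0,0]},
    {"translation": [31.2,29,5],"turn": [0,0,0]},
    {"translation": [31.2,29,5],"turn": [0,0,0]},
    {"translation": [31.2,29,5],"turn": [0,0,0]},
    {"translation": [31.2,29,5],"turn": [0,0,0]},
    {"translation": [31.2,29,5],"turn": [0,0,0]},
    {"translation": [31.2,29,5],"turn": [0,0,0.08]},
  ],
)

```text
clock: 2.1
ee_pos: [0.4727, -0.3232, 0.1889]
tool_rot: [[0.108, 0.994, -0.0], [0.994, -0.108, 0.0], [0.0, -0.0, -1.0]]
wrist_force: [0.6, -0.1, -0.6]
grip_width: 0.996
finger_force: 0.0
```

```bash
python3 -c "
from h import *
go([.470,-.323,.032],-5.9)"
```

```text
t 2.1 pos [ 0.4727 -0.3232  0.1889] yaw -6.2 tilt [-0.02  0.01] shift [-1.000e-01 -2.600e+00  1.569e+02] F [ 0.63 -0.13 -0.55] w 0.996 ff 0.0
turn z units -0.05063955893749039
```

Call:
step_arm(
  series=[
    {"translation": [0,0,20],"turn": [0,0,0]},
    {"translation": [0,0,20],"turn": [0,0,0]},
    {"translation": [0,0,20],"turn": [0,0,0]},
    {"translation": [0,0,20],"turn": [0,0,0]},
    {"translation": [0,0,20],"turn": [0,0,0]},
    {"translation": [0,0,20],"turn": [0,0,0]},
    {"translation": [0,0,20],"turn": [0,0,0]},
    {"translation": [0,0,10],"turn": [0,0,0]},
    {"translation": [0,0,7],"turn": [0,0,0]},
    {"translation": [0,0,0],"turn": [0,0,0]},
  ],
)

```text
clock: 3.1
ee_pos: [0.4714, -0.3244, 0.0317]
tool_rot: [[0.108, 0.994, -0.001], [0.994, -0.108, 0.001], [0.001, -0.001, -1.0]]
wrist_force: [-0.8, -0.0, 0.2]
grip_width: 1.004
finger_force: 0.0
```

Call:
step_arm(
  series=[
    {"translation": [0,0,0],"turn": [0,0,0]},
    {"translation": [0,0,0],"turn": [0,0,0]},
    {"translation": [0,0,0],"turn": [0,0,0]},
    {"translation": [0,0,0],"turn": [0,0,0]},
    {"translation": [0,0,0],"turn": [0,0,0]},
    {"translation": [0,0,0],"turn": [0,0,0]},
    {"translation": [0,0,0],"turn": [0,0,0]},
    {"translation": [0,0,0],"turn": [0,0,0]},
    {"translation": [0,0,0],"turn": [0,0,0]},
    {"translation": [0,0,0],"turn": [0,0,0]},
  ],
  jaw=1,
  grip_force=50,
)

```text
clock: 4.1
ee_pos: [0.4721, -0.3249, 0.0331]
tool_rot: [[0.108, 0.994, 0.001], [0.994, -0.108, -0.001], [-0.001, 0.001, -1.0]]
wrist_force: [-0.6, 1.1, 6.1]
grip_width: 0.39
finger_force: 51.2
```

```bash
python3 -c "
from h import *
go([.470,-.323,.032],-5.9)
im=robot.camera('top');cv2.imwrite('pics/g1.png',im[100:300,200:520,::-1])
print(robot.sense()['clock'])"
```

```text
t 4.1 pos [ 0.4721 -0.3249  0.0331] yaw -6.19 tilt [ 0.05 -0.04] shift [ 1.7 -2.3  1.1] F [-0.62  1.09  6.13] w 0.39 ff 51.2
turn z units -0.048836766260800836
4.15
```

Call:
step_arm(
  series=[
    {"translation": [0,0,-10],"turn": [0,0,0]},
    {"translation": [0,0,-20],"turn": [0,0,0]},
    {"translation": [0,0,-25],"turn": [0,0,0]},
    {"translation": [0,0,-25],"turn": [0,0,0]},
    {"translation": [0,0,-25],"turn": [0,0,0]},
    {"translation": [0,0,-25],"turn": [0,0,0]},
    {"translation": [0,0,-17],"turn": [0,0,0]},
    {"translation": [0,0,0],"turn": [0,0,-0.5]},
    {"translation": [0,0,0],"turn": [0,0,-0.5]},
    {"translation": [0,0,0],"turn": [0,0,-0.5]},
  ],
)

```text
clock: 5.15
ee_pos: [0.4715, -0.3244, 0.1799]
tool_rot: [[-0.051, 0.999, 0.0], [0.999, 0.051, -0.0], [-0.0, 0.0, -1.0]]
wrist_force: [-0.3, 0.2, -3.0]
grip_width: 0.391
finger_force: 50.2
```

```bash
python3 -c "
from h import *
go([.622,-.036,.18],3)
print('glue',ray('top',[(397,142)],0),ray('top',[(408,103)],.17),'gouge',ray('top',[(300,283),(325,281)],.02),'dogs',ray('top',[(388,196)],.034))
im=robot.camera('top');cv2.imwrite('pics/g1.png',im[:,:,::-1])"
```

```text
t 5.15 pos [ 0.4715 -0.3244  0.1799] yaw 2.93 tilt [ 0.01 -0.01] shift [ 2.804e+02  1.650e+02 -1.000e-01] F [-0.33  0.24 -3.  ] w 0.391 ff 50.2
turn z units -0.011739010305963879
glue [[ 0.73391166 -0.18700021  0.        ]] [[ 0.75689044 -0.17973246  0.17      ]] gouge [[0.37195349 0.06444808 0.02      ]
 [0.37619112 0.00525085 0.02      ]] dogs [[ 0.57926906 -0.15074802  0.034     ]]
```

View pics/g1.png

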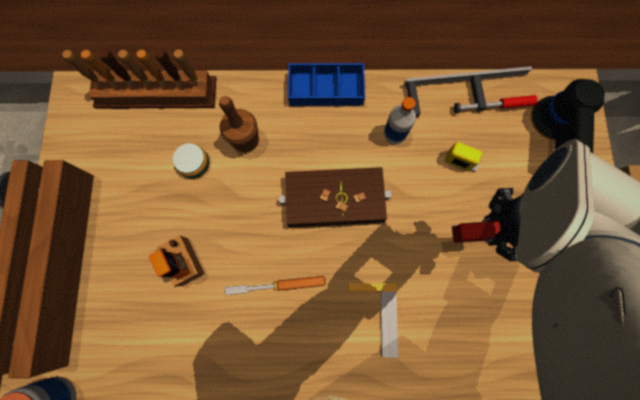

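The scraper is held level and lifted, with its left half visible at (475,231). The blank and chips are undisturbed and the path is clear.

Call:
step_arm(
  series=[
    {"translation": [31,18,0],"turn": [0,0,0]},
    {"translation": [31,18,0],"turn": [0,0,0]},
    {"translation": [31,18,0],"turn": [0,0,0]},
    {"translation": [31,18,0],"turn": [0,0,0]},
    {"translation": [31,18,0],"turn": [0,0,0]},
    {"translation": [31,18,0],"turn": [0,0,0]},
    {"translation": [31,18,0],"turn": [0,0,0]},
    {"translation": [31,18,0],"turn": [0,0,0]},
    {"translation": [32,21,0],"turn": [0,0,0]},
    {"translation": [0,0,0],"turn": [0,0,0]},
  ],
)

```text
clock: 6.2
ee_pos: [0.6248, -0.0332, 0.1797]
tool_rot: [[-0.052, 0.999, 0.002], [0.999, 0.052, 0.001], [0.001, 0.002, -1.0]]
wrist_force: [0.5, 0.2, -2.2]
grip_width: 0.388
finger_force: 50.4
```

```bash
python3 -c "
from h import *
go([.622,-.036,.085],3)
"
```

```text
t 6.2 pos [ 0.6248 -0.0332  0.1797] yaw 2.96 tilt [0.11 0.05] shift [-2.7 -3.1 94.7] F [ 0.5   0.2  -2.15] w 0.388 ff 50.4
turn z units -0.007268164039932874
```

Call:
step_arm(
  series=[
    {"translation": [-1,0,15],"turn": [0,0,0]},
    {"translation": [0,0,15],"turn": [0,0,0]},
    {"translation": [0,0,15],"turn": [0,0,0]},
    {"translation": [0,0,15],"turn": [0,0,0]},
    {"translation": [0,0,12],"turn": [0,0,0]},
    {"translation": [0,0,10],"turn": [0,0,0]},
    {"translation": [0,0,8],"turn": [0,0,0]},
    {"translation": [0,0,4],"turn": [0,0,0]},
    {"translation": [0,0,0],"turn": [0,0,0]},
    {"translation": [0,0,0],"turn": [0,0,0]},
  ],
)

```text
clock: 7.2
ee_pos: [0.6233, -0.0378, 0.0857]
tool_rot: [[-0.049, 0.999, 0.001], [0.999, 0.049, -0.0], [-0.0, 0.001, -1.0]]
wrist_force: [-0.3, 0.0, -2.0]
grip_width: 0.388
finger_force: 50.4
```

```bash
python3 -c "
from h import *
go([.468,-.0444,.085],3)
im=robot.camera('top');cv2.imwrite('pics/g2.png',cv2.resize(im[150:250,260:420,::-1],(800,500),interpolation=cv2.INTER_CUBIC))"
```

```text
t 7.2 pos [ 0.6233 -0.0378  0.0857] yaw 2.81 tilt [ 0.04 -0.  ] shift [   1.1 -155.4    0.6] F [-0.31  0.01 -2.02] w 0.388 ff 50.4
turn z units -0.03162374899119887
```

View pics/g2.png

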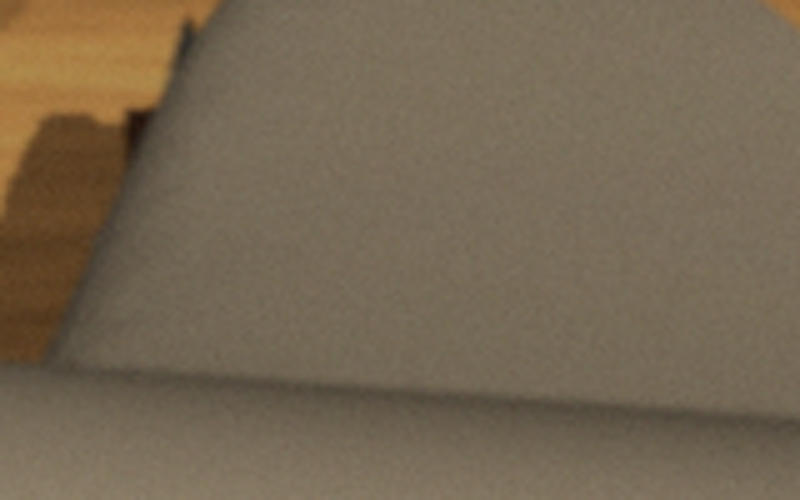

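The arm hides the blank from the top camera. By position the block stands behind the chips, so I'll sweep.

Call:
step_arm(
  series=[
    {"translation": [1,-5,2],"turn": [0,0,0]},
    {"translation": [0,-8,0],"turn": [0,0,0]},
    {"translation": [0,-8,0],"turn": [0,0,0]},
    {"translation": [0,-8,0],"turn": [0,0,0]},
    {"translation": [0,-8,0],"turn": [0,0,0]},
    {"translation": [0,-8,0],"turn": [0,0,0]},
    {"translation": [0,-8,0],"turn": [0,0,0]},
    {"translation": [0,-8,0],"turn": [0,0,0]},
    {"translation": [0,-8,0],"turn": [0,0,0]},
    {"translation": [0,-8,0],"turn": [0,0,0]},
  ],
)

```text
clock: 8.25
ee_pos: [0.5454, -0.0407, 0.0834]
tool_rot: [[-0.049, 0.999, 0.0], [0.999, 0.049, 0.0], [0.0, 0.0, -1.0]]
wrist_force: [0.4, 0.0, -0.8]
grip_width: 0.391
finger_force: 50.4
```

Call:
step_arm(
  series=[
    {"translation": [0,-8,0],"turn": [0,0,0]},
    {"translation": [0,-8,0],"turn": [0,0,0]},
    {"translation": [0,-8,0],"turn": [0,0,0]},
    {"translation": [0,-8,0],"turn": [0,0,0]},
    {"translation": [0,-8,0],"turn": [0,0,0]},
    {"translation": [0,-8,0],"turn": [0,0,0]},
    {"translation": [0,-8,0],"turn": [0,0,0]},
    {"translation": [0,-8,0],"turn": [0,0,0]},
    {"translation": [0,-8,0],"turn": [0,0,0]},
    {"translation": [0,-6,0],"turn": [0,0,0]},
  ],
)

```text
clock: 9.25
ee_pos: [0.4672, -0.0445, 0.0833]
tool_rot: [[-0.049, 0.999, -0.0], [0.999, 0.049, 0.0], [0.0, -0.0, -1.0]]
wrist_force: [-0.7, 0.1, -2.5]
grip_width: 0.39
finger_force: 50.4
```

```bash
python3 -c "
from h import *
go([.468,-.0444,.085],-5.9)
im=robot.camera('side');cv2.imwrite('pics/g3.png',cv2.resize(im[130:290,230:450,::-1],(770,560),interpolation=cv2.INTER_CUBIC))"
```

```text
t 9.25 pos [ 0.4672 -0.0445  0.0833] yaw 2.8 tilt [-0.02  0.  ] shift [ 0.   0.8 -1.7] F [-0.7   0.14 -2.51] w 0.39 ff 50.4
turn z units 1.4504244833777875
```

View pics/g3.png

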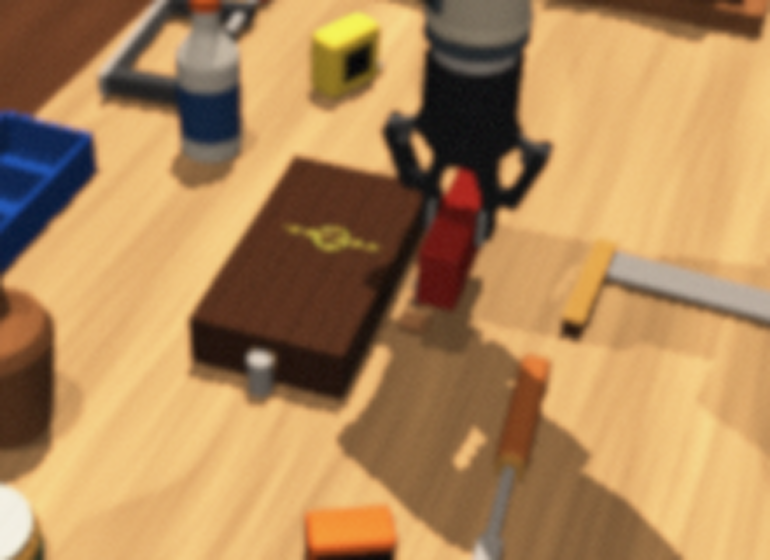

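The blank's top is clear with the mark uncovered; a chip lies on the bench at (410,322) in the crop. I'll return the scraper to its old spot.

Call:
step_arm(
  series=[
    {"translation": [0,0,-15],"turn": [0,0,0.3]},
    {"translation": [0,0,-20],"turn": [0,0,0.3]},
    {"translation": [0,0,-20],"turn": [0,0,0.3]},
    {"translation": [0,0,-15],"turn": [0,0,0.3]},
    {"translation": [0,0,-10],"turn": [0,0,0.25]},
    {"translation": [-30,0,0],"turn": [0,0,0]},
    {"translation": [-40,0,0],"turn": [0,0,0]},
    {"translation": [-40,0,0],"turn": [0,0,0]},
    {"translation": [-40,0,0],"turn": [0,0,0]},
    {"translation": [-40,0,0],"turn": [0,0,0]},
  ],
)

```text
clock: 10.3
ee_pos: [0.448, -0.2349, 0.1631]
tool_rot: [[0.103, 0.995, -0.0], [0.995, -0.103, 0.0], [0.0, -0.0, -1.0]]
wrist_force: [0.1, 0.2, -1.0]
grip_width: 0.391
finger_force: 50.4
```

```bash
python3 -c "
from h import *
go([.472,-.3245,.034],-6)
im=robot.camera('top');cv2.imwrite('pics/t2.png',im[:,:,::-1]);im=robot.camera('side');cv2.imwrite('pics/s2.png',im[:,:,::-1])
im=cv2.imread('pics/t2.png');s=cv2.imread('pics/s2.png')
cv2.imwrite('pics/v2.png',np.hstack([cv2.resize(im[160:300,270:410],(400,400)),cv2.resize(s[150:290,270:410],(400,400))]))
"
```

```text
t 10.3 pos [ 0.448  -0.2349  0.1631] yaw -5.9 tilt [-0.01  0.01] shift [-86.7  33.1 129.1] F [ 0.13  0.23 -0.96] w 0.391 ff 50.4
turn z units 0.01593427832065686
```

View pics/v2.png

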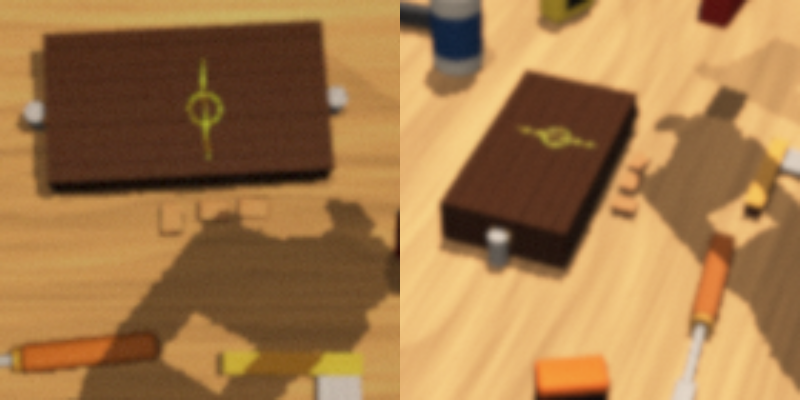

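All three chips now lie on the bench in front of the blank, and the mark is fully visible. Lowering the scraper.

Call:
step_arm(
  series=[
    {"translation": [-30,11,0],"turn": [0,0,0]},
    {"translation": [-30,11,0],"turn": [0,0,0]},
    {"translation": [-27,11,10],"turn": [0,0,0]},
    {"translation": [0,0,20],"turn": [0,0,0]},
    {"translation": [0,0,20],"turn": [0,0,0]},
    {"translation": [0,0,20],"turn": [0,0,0]},
    {"translation": [0,0,20],"turn": [0,0,0]},
    {"translation": [0,0,15],"turn": [0,0,0]},
    {"translation": [0,0,12],"turn": [0,0,0]},
    {"translation": [0,0,6],"turn": [0,0,0]},
  ],
)

```text
clock: 11.4
ee_pos: [0.4721, -0.3229, 0.0392]
tool_rot: [[0.103, 0.995, -0.001], [0.995, -0.103, 0.001], [0.001, -0.001, -1.0]]
wrist_force: [-0.6, 0.0, -1.7]
grip_width: 0.39
finger_force: 50.4
```

```bash
python3 - <<'E'
from h import *
go([.472,-.3245,.0335],-6)
exec(open('m2.py').read().replace('pics/top0.png','pics/t2.png').split("org=")[0])
sel=(p[:,0]>592)|(p[:,0]<553)
vx,vy,x0,y0=cv2.fitLine(p[sel].astype(np.float32),cv2.DIST_HUBER,0,.01,.01).ravel()
print('line',np.degrees(np.arctan(vy/vx)),'y at 572',y0+(572-x0)*vy/vx)
s=cv2.imread('pics/s2.png');h=cv2.cvtColor(s,cv2.COLOR_BGR2HSV)
m=big(((h[...,0]>=20)&(h[...,0]<40)&(h[...,2]>90)&(h[...,1]>120)).astype(np.uint8),(305,185,345,208))
ys,xs=np.nonzero(m);q=ray('side',np.c_[xs,ys],.048)[:,:2]*1000
print('side rng',q[:,0].min(),q[:,0].max(),'mean',q.mean(0)); vx,vy,x0,y0=cv2.fitLine(q.astype(np.float32),cv2.DIST_HUBER,0,.01,.01).ravel(); print('side line',np.degrees(np.arctan(vy/vx)),y0+(572-x0)*vy/vx)
print('top mean',p.mean(0))
E
```

```text
t 11.4 pos [ 0.4721 -0.3229  0.0392] yaw -5.89 tilt [-0.06  0.05] shift [-1.6  0.1  5.7] F [-0.61  0.05 -1.71] w 0.39 ff 50.4
turn z units 0.018572830704210713
blank25 px [334.3 197.9] c [572.5 -19.2] size [139.2 238.3] ang 2.7
blank30 px [334.3 197.9] c [572.5 -19.2] size [139.2 238.3] ang 2.7
blank35 px [334.3 197.9] c [572.5 -19.2] size [139.2 238.3] ang 2.7
blank40 px [334.3 197.9] c [572.5 -19.2] size [139.2 238.3] ang 2.7
line 3.7515197 593.5955 -34.408802 xrange 529.760556480169 614.1438498427858
ring [573.33736544 -35.0358688 ] rms 2.496531856612857 56
line 3.5122368 y at 572 -36.025482
side rng 538.1861166021206 611.6563045943677 mean [574.42664259 -34.09629306]
side line 1.0573227 -34.009052
top mean [579.86837059 -36.12956922]
```

Call:
step_arm(
  series=[
    {"translation": [0,0,2],"turn": [0,0,0]},
    {"translation": [0,0,2],"turn": [0,0,0]},
    {"translation": [0,0,1],"turn": [0,0,0]},
    {"translation": [0,0,0],"turn": [0,0,0]},
    {"translation": [0,0,0],"turn": [0,0,0]},
    {"translation": [0,0,0],"turn": [0,0,0]},
    {"translation": [0,0,0],"turn": [0,0,0]},
    {"translation": [0,0,0],"turn": [0,0,0]},
    {"translation": [0,0,0],"turn": [0,0,0]},
    {"translation": [0,0,0],"turn": [0,0,0]},
  ],
)

```text
clock: 12.4
ee_pos: [0.4724, -0.3234, 0.0353]
tool_rot: [[0.103, 0.995, 0.0], [0.995, -0.103, -0.0], [-0.0, 0.0, -1.0]]
wrist_force: [-0.1, 0.8, -1.8]
grip_width: 0.392
finger_force: 50.4
```

```bash
python3 - <<'E'
from h import *
from scipy.optimize import least_squares
go([.472,-.3245,.0335],-6)
for n,f,roi,zz in(('top','pics/t2.png',(325,174,358,222),0),('side','pics/s2.png',(305,185,345,208),0)):
    h=cv2.cvtColor(cv2.imread(f),cv2.COLOR_BGR2HSV)
    m=((h[...,0]>=20)&(h[...,0]<42)&(h[...,2]>75)&(h[...,1]>110)); x0,y0,x1,y1=roi
    ys,xs=np.nonzero(m[y0:y1,x0:x1]); p=ray(n,np.c_[xs+x0,ys+y0],.048)[:,:2]*1000
    mid=(p[:,0].min()+p[:,0].max())/2; sel=np.abs(p[:,0]-mid)>18
    vx,vy,a,b=cv2.fitLine(p[sel].astype(np.float32),cv2.DIST_HUBER,0,.01,.01).ravel()
    off=p[:,1]-(b+(p[:,0]-a)*vy/vx); rg=p[(np.abs(off)>4)&(np.abs(p[:,0]-mid)<18)]
    r=least_squares(lambda q:np.hypot(rg[:,0]-q[0],rg[:,1]-q[1])-12.5,[mid,b],loss='soft_l1')
    print(n,'x range',p[:,0].min(),p[:,0].max(),'ang',np.degrees(np.arctan(vy/vx)),'y@mid',b+(mid-a)*vy/vx,'ring',r.x,np.sqrt((r.fun**2).mean()),len(rg))
E
```

```text
t 12.4 pos [ 0.4724 -0.3234  0.0353] yaw -5.9 tilt [ 0. -0.] shift [-1.1 -0.3  1.8] F [-0.12  0.83 -1.78] w 0.392 ff 50.4
turn z units 0.01727285350849665
top x range 529.760556480169 614.1304517540934 ang 1.5357602 y@mid -35.51730399741461 ring [572.68233404 -35.10679861] 2.0448713220391594 62
side x range 538.1861166021206 611.6563045943677 ang 2.1460125 y@mid -35.499770082083565 ring [575.23074168 -35.44438419] 2.9994774065570304 41
```

Call:
step_arm(
  series=[
    {"translation": [0,0,1],"turn": [0,0,0]},
    {"translation": [0,0,1],"turn": [0,0,0]},
    {"translation": [0,0,0.5],"turn": [0,0,0]},
    {"translation": [0,0,0],"turn": [0,0,0]},
    {"translation": [0,0,0],"turn": [0,0,0]},
    {"translation": [0,0,0],"turn": [0,0,0]},
    {"translation": [0,0,0],"turn": [0,0,0]},
    {"translation": [0,0,0],"turn": [0,0,0]},
    {"translation": [0,0,0],"turn": [0,0,0]},
    {"translation": [0,0,0],"turn": [0,0,0]},
  ],
)

```text
clock: 13.4
ee_pos: [0.4724, -0.3234, 0.0331]
tool_rot: [[0.103, 0.995, 0.0], [0.995, -0.103, -0.0], [-0.0, 0.0, -1.0]]
wrist_force: [-1.3, 1.2, 5.9]
grip_width: 0.391
finger_force: 51.1
```

Call:
step_arm(
  series=[
    {"translation": [0,0,0],"turn": [0,0,0]},
    {"translation": [0,0,0],"turn": [0,0,0]},
    {"translation": [0,0,0],"turn": [0,0,0]},
    {"translation": [0,0,0],"turn": [0,0,0]},
    {"translation": [0,0,0],"turn": [0,0,0]},
    {"translation": [0,0,0],"turn": [0,0,0]},
    {"translation": [0,0,0],"turn": [0,0,0]},
    {"translation": [0,0,0],"turn": [0,0,0]},
    {"translation": [0,0,0],"turn": [0,0,0]},
    {"translation": [0,0,0],"turn": [0,0,0]},
  ],
  jaw=0,
)

```text
clock: 14.4
ee_pos: [0.4724, -0.3234, 0.0328]
tool_rot: [[0.103, 0.995, 0.0], [0.995, -0.103, -0.0], [-0.0, 0.0, -1.0]]
wrist_force: [0.6, -1.0, -0.5]
grip_width: 1.004
finger_force: 0.0
```

Call:
step_arm(
  series=[
    {"translation": [0,0,-10],"turn": [0,0,0]},
    {"translation": [0,0,-20],"turn": [0,0,0]},
    {"translation": [0,0,-35],"turn": [0,0,0]},
    {"translation": [0,0,-40],"turn": [0,0,1]},
    {"translation": [0,0,-40],"turn": [0,0,1]},
    {"translation": [0,0,-40],"turn": [0,0,1]},
    {"translation": [0,0,-35],"turn": [0,0,1]},
    {"translation": [0,0,0],"turn": [0,0,1]},
    {"translation": [0,0,0],"turn": [0,0,1]},
    {"translation": [0,0,0],"turn": [0,0,1]},
  ],
)

```text
clock: 15.4
ee_pos: [0.4723, -0.3233, 0.2541]
tool_rot: [[0.745, 0.667, 0.001], [0.667, -0.745, -0.001], [0.0, 0.001, -1.0]]
wrist_force: [-0.1, -0.3, -0.8]
grip_width: 1.0
finger_force: 0.0
```

```bash
python3 -c "
from h import *
go([.413,.341,.25],-61)
im=robot.camera('top');cv2.imwrite('pics/t3.png',im[:,:,::-1]);im=robot.camera('side');cv2.imwrite('pics/s3.png',im[:,:,::-1])
"
```

```text
t 15.4 pos [ 0.4723 -0.3233  0.2541] yaw -48.14 tilt [ 0.07 -0.05] shift [ 399.1 -534.4    3.5] F [-0.13 -0.31 -0.76] w 1.0 ff 0.0
turn z units 2.143011787875428
```

View pics/s3.png

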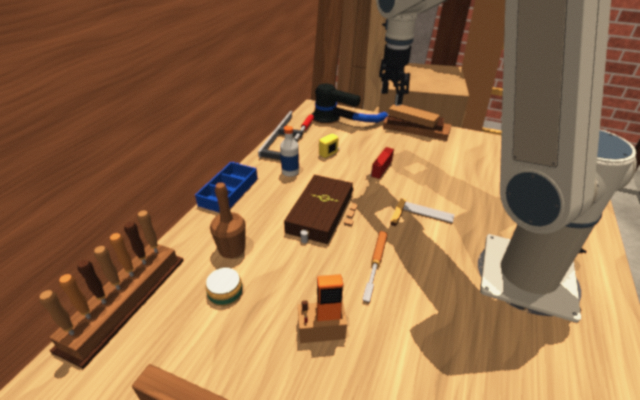

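The scraper stands upright at (382,162), the chips lie on the bench, and nothing else has moved. I'll go over the meter.

Call:
step_arm(
  series=[
    {"translation": [23.5,-31.4,0],"turn": [0,0,0]},
    {"translation": [23.5,-31.4,0],"turn": [0,0,0]},
    {"translation": [23.5,-31.4,0],"turn": [0,0,0]},
    {"translation": [23.5,-31.4,0],"turn": [0,0,0]},
    {"translation": [23.5,-31.4,0],"turn": [0,0,0]},
    {"translation": [23.5,-31.4,0],"turn": [0,0,0]},
    {"translation": [23.5,-31.4,0],"turn": [0,0,0]},
    {"translation": [23.5,-31.4,0],"turn": [0,0,0]},
    {"translation": [23.5,-31.4,0],"turn": [0,0,0]},
    {"translation": [23.5,-31.4,0],"turn": [0,0,0]},
  ],
)

```text
clock: 16.5
ee_pos: [0.4358, 0.0686, 0.2533]
tool_rot: [[0.74, 0.673, 0.001], [0.673, -0.74, 0.0], [0.001, 0.0, -1.0]]
wrist_force: [1.3, 0.5, 0.5]
grip_width: 1.0
finger_force: 0.0
```

Call:
step_arm(
  series=[
    {"translation": [23.5,-31.4,0],"turn": [0,0,0]},
    {"translation": [23.5,-31.4,0],"turn": [0,0,0]},
    {"translation": [23.5,-31.4,0],"turn": [0,0,0]},
    {"translation": [23.5,-31.4,0],"turn": [0,0,0]},
    {"translation": [23.5,-31.4,0],"turn": [0,0,0]},
    {"translation": [23.5,-31.4,0],"turn": [0,0,0]},
    {"translation": [23.5,-31.4,0],"turn": [0,0,0.7]},
    {"translation": [0,0,0],"turn": [0,0,0.7]},
    {"translation": [0,0,0],"turn": [0,0,0.74]},
    {"translation": [0,0,0],"turn": [0,0,0]},
  ],
)

```text
clock: 17.5
ee_pos: [0.4106, 0.3408, 0.253]
tool_rot: [[0.871, 0.491, -0.0], [0.491, -0.871, -0.0], [-0.0, 0.0, -1.0]]
wrist_force: [-0.4, -0.4, -0.7]
grip_width: 1.006
finger_force: 0.0
```

```bash
python3 -c "
from h import *
go([.413,.341,.122],-61)
print(robot.sense()['joint_positions'])
im=robot.camera('side');cv2.imwrite('pics/s4.png',im[:,:,::-1])
"
```

```text
t 17.5 pos [0.4106 0.3408 0.253 ] yaw -60.58 tilt [-0.   -0.01] shift [  2.2   1.  131. ] F [-0.37 -0.42 -0.7 ] w 1.006 ff 0.0
turn z units 0.06993316320036531
[ 3.84142763e+01  1.56231316e+01  1.04251408e+02 -2.98777446e-03
  6.01317770e+01  9.89961655e+01]
```

Call:
step_arm(
  series=[
    {"translation": [2,1,10],"turn": [0,0,0.07]},
    {"translation": [0,0,20],"turn": [0,0,0]},
    {"translation": [0,0,20],"turn": [0,0,0]},
    {"translation": [0,0,15],"turn": [0,0,0]},
    {"translation": [0,0,15],"turn": [0,0,0]},
    {"translation": [0,0,15],"turn": [0,0,0]},
    {"translation": [0,0,15],"turn": [0,0,0]},
    {"translation": [0,0,12],"turn": [0,0,0]},
    {"translation": [0,0,6],"turn": [0,0,0]},
    {"translation": [0,0,0],"turn": [0,0,0]},
  ],
)

```text
clock: 18.55
ee_pos: [0.4128, 0.3401, 0.1239]
tool_rot: [[0.876, 0.483, -0.001], [0.483, -0.876, -0.001], [-0.002, 0.0, -1.0]]
wrist_force: [-0.1, 1.0, -0.5]
grip_width: 0.997
finger_force: 0.0
```

Call:
step_arm(
  series=[
    {"translation": [0,0,0],"turn": [0,0,0]},
    {"translation": [0,0,0],"turn": [0,0,0]},
    {"translation": [0,0,0],"turn": [0,0,0]},
    {"translation": [0,0,0],"turn": [0,0,0]},
    {"translation": [0,0,0],"turn": [0,0,0]},
    {"translation": [0,0,0],"turn": [0,0,0]},
    {"translation": [0,0,0],"turn": [0,0,0]},
    {"translation": [0,0,0],"turn": [0,0,0]},
    {"translation": [0,0,0],"turn": [0,0,0]},
    {"translation": [0,0,0],"turn": [0,0,0]},
  ],
  jaw=1,
  grip_force=50,
)

```text
clock: 19.55
ee_pos: [0.4134, 0.3409, 0.1254]
tool_rot: [[0.876, 0.483, 0.001], [0.483, -0.876, 0.001], [0.001, -0.0, -1.0]]
wrist_force: [-1.0, 0.8, 5.8]
grip_width: 0.323
finger_force: 49.4
```

```bash
python3 -c "
from h import *
go([.413,.341,.25],-61)
im=robot.camera('side');cv2.imwrite('pics/s4.png',cv2.resize(im[230:350,250:400,::-1],(750,600)))
"
```

```text
t 19.55 pos [0.4134 0.3409 0.1254] yaw -61.15 tilt [0.04 0.03] shift [  -0.2   -0.3 -124.6] F [-0.96  0.79  5.82] w 0.323 ff 49.4
turn z units -0.024668302815139025
```

View pics/s4.png

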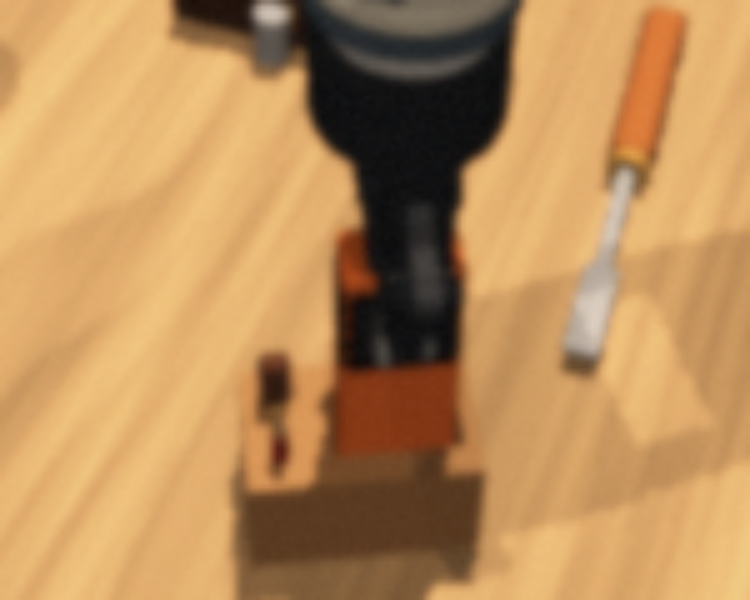

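The meter is gripped on the rubber with finger and case aligned. I'll lift it straight up.

Call:
step_arm(
  series=[
    {"translation": [0,0,-6],"turn": [0,0,0]},
    {"translation": [0,0,-10],"turn": [0,0,0]},
    {"translation": [0,0,-12],"turn": [0,0,0]},
    {"translation": [0,0,-12],"turn": [0,0,0]},
    {"translation": [0,0,-15],"turn": [0,0,0]},
    {"translation": [0,0,-15],"turn": [0,0,0]},
    {"translation": [0,0,-15],"turn": [0,0,0]},
    {"translation": [0,0,-15],"turn": [0,0,0]},
    {"translation": [0,0,-15],"turn": [0,0,0]},
    {"translation": [0,0,-5],"turn": [0,0,0]},
  ],
)

```text
clock: 20.6
ee_pos: [0.4138, 0.3411, 0.2473]
tool_rot: [[0.876, 0.482, 0.003], [0.482, -0.876, 0.002], [0.003, -0.001, -1.0]]
wrist_force: [0.7, 0.2, -1.6]
grip_width: 0.319
finger_force: 49.4
```

```bash
python3 -c "
from h import *
go([.573,-.0353,.25],-87.6)
im=robot.camera('side');cv2.imwrite('pics/s5.png',im[:,:,::-1])
im=robot.camera('top');cv2.imwrite('pics/t5.png',im[:,:,::-1])
"
```

```text
t 20.6 pos [0.4138 0.3411 0.2473] yaw -61.16 tilt [0.16 0.12] shift [-42.1 406.5  -3.1] F [ 0.71  0.22 -1.63] w 0.319 ff 49.4
turn z units 4.406995139858997
```

Call:
step_arm(
  series=[
    {"translation": [-4,25,0],"turn": [0,0,0]},
    {"translation": [-4,35,0],"turn": [0,0,0]},
    {"translation": [-4,40,0],"turn": [0,0,0]},
    {"translation": [-4,40,0],"turn": [0,0,0]},
    {"translation": [-4,40,0],"turn": [0,0,0]},
    {"translation": [-4,40,0],"turn": [0,0,0]},
    {"translation": [-4,40,0],"turn": [0,0,0]},
    {"translation": [-4,40,0],"turn": [0,0,0]},
    {"translation": [-4,40,0],"turn": [0,0,0]},
    {"translation": [-4,35,0],"turn": [0,0,0]},
  ],
)

```text
clock: 21.7
ee_pos: [0.5591, -0.0091, 0.244]
tool_rot: [[0.876, 0.482, -0.001], [0.482, -0.876, -0.0], [-0.001, -0.001, -1.0]]
wrist_force: [0.3, 0.8, -2.7]
grip_width: 0.324
finger_force: 50.0
```

Call:
step_arm(
  series=[
    {"translation": [-2,21,0],"turn": [0,0,0]},
    {"translation": [0,10,0],"turn": [0,0,0]},
    {"translation": [0,0,0],"turn": [0,0,0.8]},
    {"translation": [0,0,0],"turn": [0,0,0.9]},
    {"translation": [0,0,0],"turn": [0,0,0.9]},
    {"translation": [0,0,0],"turn": [0,0,0.9]},
    {"translation": [0,0,0],"turn": [0,0,0.9]},
    {"translation": [0,0,0],"turn": [0,0,0]},
    {"translation": [0,0,0],"turn": [0,0,0]},
    {"translation": [0,0,0],"turn": [0,0,0]},
  ],
)

```text
clock: 22.7
ee_pos: [0.572, -0.0349, 0.2446]
tool_rot: [[0.999, 0.045, -0.0], [0.045, -0.999, 0.0], [-0.0, -0.0, -1.0]]
wrist_force: [-0.5, -0.6, -1.4]
grip_width: 0.324
finger_force: 50.0
```

```bash
python3 -c "
from h import *
go([.573,-.0353,.17],-87.6)
im=robot.camera('side');cv2.imwrite('pics/s6.png',im[:,:,::-1])
im2=robot.camera('top');cv2.imwrite('pics/t6.png',im2[:,:,::-1])
cv2.imwrite('pics/v6.png',cv2.resize(im[70:250,220:440,::-1],(733,600),interpolation=cv2.INTER_CUBIC))
"
```

```text
t 22.7 pos [ 0.572  -0.0349  0.2446] yaw -87.43 tilt [-0.02  0.01] shift [ 1.   0.4 74.6] F [-0.46 -0.62 -1.43] w 0.324 ff 50.0
turn z units 0.028246245679345822
```

View pics/v6.png

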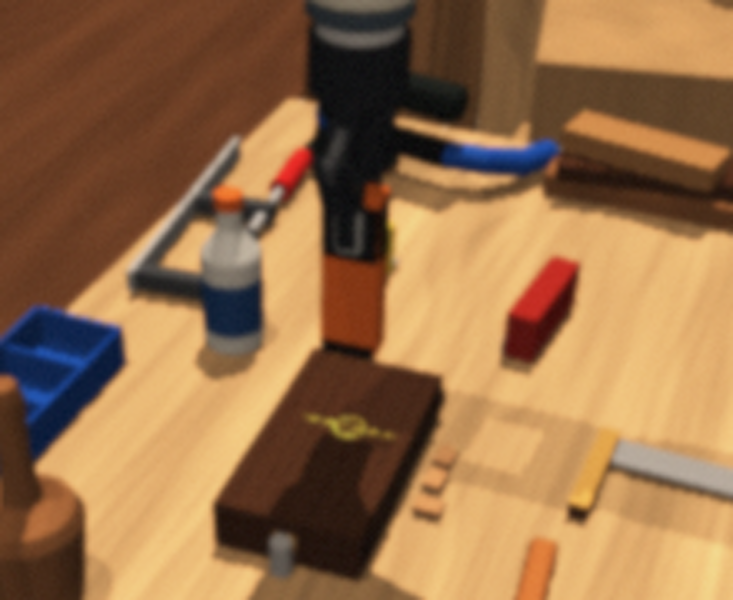

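The meter is held upright above the mark, with its orange face at crop (352,305). I'll measure the case centre and lower edge on its near face plane.

```bash
cat > f.py <<'E'
import sys
from h import *
def face(fn,tcp):
    h=cv2.cvtColor(cv2.imread(fn),cv2.COLOR_BGR2HSV)
    m=((h[...,0]<14)&(h[...,1]>170)&(h[...,2]>90)).astype(np.uint8)
    a=np.radians(2.5); n=np.array([-np.sin(a),np.cos(a),0]); o=np.array([tcp[0],tcp[1],0])+n*.014
    f,cx,cy,R,t,_=cam('side'); c=-R.T@t
    def hit(uv):
        d=np.array([(uv[0]-cx)/f,(uv[1]-cy)/f,1])@R; return c+d*(((o-c)@n)/(d@n))
    u0,v0=proj('side',o+np.array([0,0,tcp[2]-.075]))[0]; print('probe',u0,v0)
    _,lab=cv2.connectedComponents(m); l=lab[int(v0),int(u0)]; assert l
    m=lab==l
    X=[]
    for v in range(int(v0)-4,int(v0)+5):
        us=np.nonzero(m[v])[0]; A,B=hit((us.min()-.5,v)),hit((us.max()+.5,v)); X.append([A[0],B[0],A[2]])
    X=np.array(X); print('edges x',X[:,:2].mean(0).round(4),'mid-tcp mm',((X[:,0]+X[:,1])/2-tcp[0]).round(4)*1000)
    # tilt: slope of each edge in x against z
    print('edge slopes deg',[np.degrees(np.polyfit(X[:,2],X[:,i],1)[0]).round(1) for i in(0,1)])
    vs=np.nonzero(m[:,int(round(u0))])[0]; print('bottom z',hit((u0,vs.max()+.5))[2],'rel tcp',hit((u0,vs.max()+.5))[2]-tcp[2],'top z',hit((u0,vs.min()-.5))[2])
if __name__=='__main__': face(sys.argv[1],robot.sense()['ee_pos'])
E
python3 f.py pics/s6.png
```

```text
probe 324.6850392744074 166.0075930016166
edges x [0.5954 0.5434] mid-tcp mm [-2.4 -2.5 -2.6 -2.6 -2.7 -2.8 -2.8 -2.9 -3. ]
edge slopes deg [np.float64(0.3), np.float64(2.0)]
bottom z 0.14823769877458126 rel tcp -0.09649708514287328 top z 0.22822863884350175
```

Call:
step_arm(
  series=[
    {"translation": [1,0.4,5],"turn": [0,0,0]},
    {"translation": [1,0,10],"turn": [0,0,0]},
    {"translation": [1,0,12],"turn": [0,0,0]},
    {"translation": [0.3,0,12],"turn": [0,0,0]},
    {"translation": [0,0,10],"turn": [0,0,0]},
    {"translation": [0,0,8],"turn": [0,0,0]},
    {"translation": [0,0,6],"turn": [0,0,0]},
    {"translation": [0,0,4],"turn": [0,0,0]},
    {"translation": [0,0,2],"turn": [0,0,0]},
    {"translation": [0,0,0],"turn": [0,0,0]},
  ],
)

```text
clock: 23.8
ee_pos: [0.5755, -0.0355, 0.1758]
tool_rot: [[0.999, 0.043, -0.0], [0.043, -0.999, 0.0], [-0.0, -0.0, -1.0]]
wrist_force: [-0.6, 0.6, -2.2]
grip_width: 0.323
finger_force: 50.0
```

```bash
python3 -c "
from h import *
go([.5755,-.0353,.167],-87.5)
im=robot.camera('side');cv2.imwrite('pics/s7.png',im[:,:,::-1])
cv2.imwrite('pics/v7.png',cv2.resize(im[130:230,260:400,::-1],(770,550),interpolation=cv2.INTER_CUBIC))
"; python3 f.py pics/s7.png
```

```text
t 23.8 pos [ 0.5755 -0.0355  0.1758] yaw -87.56 tilt [-0.  0.] shift [-0.  -0.2  8.8] F [-0.61  0.63 -2.18] w 0.323 ff 50.0
turn z units -0.009299594237262454
probe 323.1395293067133 185.72031313511542
edges x [0.6045 0.5462] mid-tcp mm [-1.1 -1.1 -1.2  0.2  0.2  0.1  0.  -0.  -0.1]
edge slopes deg [np.float64(0.0), np.float64(-5.2)]
bottom z 0.08036664195829812 rel tcp -0.09568788922442628 top z 0.1566892119533283
```

View pics/v7.png

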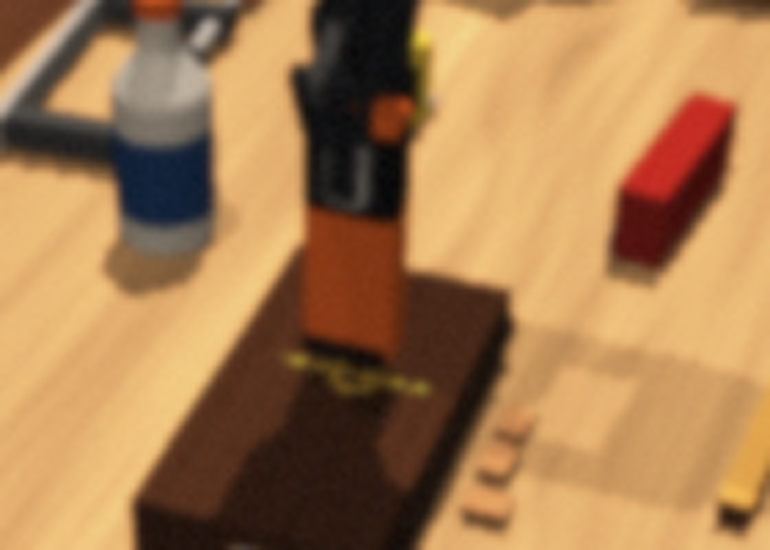

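The meter sits just above the line, upright and over the ring (crop (350,375)). I'll descend gently and watch the force.

Call:
step_arm(
  series=[
    {"translation": [0,0,1],"turn": [0,0,0]},
    {"translation": [0,0,1],"turn": [0,0,0]},
    {"translation": [0,0,1],"turn": [0,0,0]},
    {"translation": [0,0,1],"turn": [0,0,0]},
    {"translation": [0,0,1],"turn": [0,0,0]},
    {"translation": [0,0,1],"turn": [0,0,0]},
    {"translation": [0,0,1],"turn": [0,0,0]},
    {"translation": [0,0,1],"turn": [0,0,0]},
    {"translation": [0,0,0],"turn": [0,0,0]},
    {"translation": [0,0,0],"turn": [0,0,0]},
  ],
)

```text
clock: 24.85
ee_pos: [0.5755, -0.0355, 0.1678]
tool_rot: [[0.999, 0.043, -0.0], [0.043, -0.999, -0.0], [-0.0, -0.0, -1.0]]
wrist_force: [-0.9, -0.2, -2.9]
grip_width: 0.321
finger_force: 50.0
```

Call:
step_arm(
  series=[
    {"translation": [0,0,0.5],"turn": [0,0,0]},
    {"translation": [0,0,0.5],"turn": [0,0,0]},
    {"translation": [0,0,0.5],"turn": [0,0,0]},
    {"translation": [0,0,0.5],"turn": [0,0,0]},
    {"translation": [0,0,0.5],"turn": [0,0,0]},
    {"translation": [0,0,0.5],"turn": [0,0,0]},
    {"translation": [0,0,0],"turn": [0,0,0]},
    {"translation": [0,0,0],"turn": [0,0,0]},
    {"translation": [0,0,0],"turn": [0,0,0]},
    {"translation": [0,0,0],"turn": [0,0,0]},
  ],
)

```text
clock: 25.85
ee_pos: [0.5756, -0.0356, 0.1649]
tool_rot: [[0.999, 0.043, 0.0], [0.043, -0.999, 0.0], [0.0, -0.0, -1.0]]
wrist_force: [0.1, 0.3, 2.5]
grip_width: 0.324
finger_force: 50.4
```

Call:
step_arm(
  series=[
    {"translation": [0,0,0.5],"turn": [0,0,0]},
    {"translation": [0,0,0.5],"turn": [0,0,0]},
    {"translation": [0,0,0],"turn": [0,0,0]},
    {"translation": [0,0,0],"turn": [0,0,0]},
    {"translation": [0,0,0],"turn": [0,0,0]},
    {"translation": [0,0,0],"turn": [0,0,0]},
    {"translation": [0,0,0],"turn": [0,0,0]},
    {"translation": [0,0,0],"turn": [0,0,0]},
    {"translation": [0,0,0],"turn": [0,0,0]},
    {"translation": [0,0,0],"turn": [0,0,0]},
  ],
)

```text
clock: 26.85
ee_pos: [0.5756, -0.0355, 0.1639]
tool_rot: [[0.999, 0.043, 0.0], [0.043, -0.999, -0.0], [0.0, 0.0, -1.0]]
wrist_force: [-0.2, 0.3, 2.6]
grip_width: 0.321
finger_force: 50.5
```

```bash
python3 -c "
from h import *
go([.5755,-.0353,.163],-87.5)
F=[];M=[]
for i in range(16):
    im=robot.camera('side'); s=robot.sense(); F.append(s['wrist_force']);M.append(s['moment'])
print(np.mean(F,0),np.std(F,0),np.mean(M,0)); go([.5755,-.0353,.163],-87.5)
cv2.imwrite('pics/s8.png',im[:,:,::-1])
"; python3 f.py pics/s8.png
```

```text
t 26.85 pos [ 0.5756 -0.0355  0.1639] yaw -87.55 tilt [ 0.01 -0.  ] shift [-0.1 -0.2  0.9] F [-0.16  0.29  2.63] w 0.321 ff 50.5
turn z units -0.009003346522547417
[0.22919991 0.14263017 2.7040744 ] [0.5312657  0.42883887 0.60744921] [ 2.08178991e-02 -7.66485048e-02 -1.79287802e-05]
t 27.65 pos [ 0.5756 -0.0356  0.1638] yaw -87.56 tilt [ 0. -0.] shift [-0.  -0.3  0.8] F [ 0.14 -0.11  2.42] w 0.322 ff 50.5
turn z units -0.009717174833307732
probe 323.1173101343521 189.15578892664868
edges x [0.6049 0.5467] mid-tcp mm [ 0.3  1.8  0.2  0.1  0.1  0.  -0.  -0.1 -0.2]
edge slopes deg [np.float64(2.4), np.float64(1.8)]
bottom z 0.06578657130923882 rel tcp -0.09804461423340413 top z 0.14667492041306707
```

Contact is made at about 4.6 N total, roughly 3.2 mm in. Before the last bit of press I'll check tilt numerically.

```bash
python3 - <<'E'
from h import *
a=np.radians(2.5); n=np.array([-np.sin(a),np.cos(a),0]); f,cx,cy,R,t,_=cam('side'); c=-R.T@t
for fn,tcp in(('pics/s6.png',(.572,-.0349,.2446)),('pics/s8.png',(.5756,-.0355,.1638))):
    o=np.array([tcp[0],tcp[1],0])+n*.014
    def hit(u,v):
        d=np.array([(u-cx)/f,(v-cy)/f,1])@R; return c+d*(((o-c)@n)/(d@n))
    im=cv2.imread(fn); h=cv2.cvtColor(im,cv2.COLOR_BGR2HSV)
    u0,v0=[int(q) for q in proj('side',o+np.array([0,0,tcp[2]-.075]))[0]]
    ref=cv2.mean(im[v0-3:v0+4,u0-3:u0+4])[:3]; D=np.abs(im.astype(float)-ref).sum(2)
    m=(D<75).astype(np.uint8); lab=cv2.connectedComponents(m)[1]; m=(lab==lab[v0,u0]).astype(np.uint8)
    m=cv2.morphologyEx(m,cv2.MORPH_OPEN,np.ones((3,3))); ys,xs=np.nonzero(m)
    print(fn,'ref',np.round(ref),'bbox',xs.min(),xs.max(),ys.min(),ys.max(),'area',m.sum())
    L=[];Rr=[];B=[]
    for v in range(ys.min()+3,ys.max()-5):
        q=xs[ys==v]; L.append(hit(q.min()-.5,v));Rr.append(hit(q.max()+.5,v))
    for u in range(xs.min()+3,xs.max()-2): B.append(hit(u,ys[xs==u].max()+.5))
    L,Rr,B=map(np.array,(L,Rr,B))
    for nm,E in(('L',L),('R',Rr)): print(nm,'x at mid',np.median(E[:,0]).round(4),'slope deg',np.degrees(np.polyfit(E[:,2],E[:,0],1)[0]).round(1))
    print('bottom slope deg',np.degrees(np.polyfit(B[:,0],B[:,2],1)[0]).round(1),'mean z',B[:,2].mean().round(4),'mid-tcp',((np.median(L[:,0])+np.median(Rr[:,0]))/2-tcp[0]).round(4))
E
```

```text
pics/s6.png ref [ 21.  56. 135.] bbox 286 341 147 222 area 1530Traceback (most recent call last):
  File "<stdin>", line 15, in <module>
    return umr_minimum(a, axis, None, out, keepdims, initial, where)
ValueError: zero-size array to reduction operation minimum which has no identity
```

Call:
step_arm(
  series=[
    {"translation": [0,0,0.4],"turn": [0,0,0]},
    {"translation": [0,0,0.3],"turn": [0,0,0]},
    {"translation": [0,0,0],"turn": [0,0,0]},
    {"translation": [0,0,0],"turn": [0,0,0]},
    {"translation": [0,0,0],"turn": [0,0,0]},
    {"translation": [0,0,0],"turn": [0,0,0]},
    {"translation": [0,0,0],"turn": [0,0,0]},
    {"translation": [0,0,0],"turn": [0,0,0]},
    {"translation": [0,0,0],"turn": [0,0,0]},
    {"translation": [0,0,0],"turn": [0,0,0]},
  ],
)

```text
clock: 28.65
ee_pos: [0.5755, -0.0356, 0.1631]
tool_rot: [[0.999, 0.043, 0.0], [0.043, -0.999, 0.0], [0.0, -0.0, -1.0]]
wrist_force: [0.5, -0.4, 2.4]
grip_width: 0.327
finger_force: 50.6
```

```bash
cat > tl.py <<'E'
from h import *
a=np.radians(2.5); n=np.array([-np.sin(a),np.cos(a),0]); f,cx,cy,R,t,_=cam('side'); c=-R.T@t
F=[];M=[]
for i in range(16):
    im=robot.camera('side'); s=robot.sense(); F.append(s['wrist_force']);M.append(s['moment'])
print('F',np.mean(F,0).round(2),'M',np.mean(M,0).round(3),'pos',s['ee_pos']); cv2.imwrite('pics/s9.png',im[:,:,::-1])
for fn,tcp in(('pics/s6.png',(.572,-.0349,.2446)),('pics/s9.png',s['ee_pos'])):
    o=np.array([tcp[0],tcp[1],0])+n*.014
    def hit(u,v):
        d=np.array([(u-cx)/f,(v-cy)/f,1])@R; return c+d*(((o-c)@n)/(d@n))
    im=cv2.imread(fn).astype(float); u0,v0=[int(q) for q in proj('side',o+np.array([0,0,tcp[2]-.075]))[0]]
    G=cv2.GaussianBlur(im,(1,5),0)
    # colour distance to the orange reference; the edge is where it crosses half of its outside level
    ref=im[v0-3:v0+4,u0-3:u0+4].mean((0,1)); D=np.abs(G-ref).sum(2)
    def cross(line):
        k=np.nonzero(line>45)[0][0]; return k-1+(45-line[k-1])/(line[k]-line[k-1])
    L=[];Q=[];B=[]
    for v in range(v0-7,v0+8):
        L.append(hit(u0-cross(D[v,u0::-1]),v)); Q.append(hit(u0+cross(D[v,u0:]),v))
    for u in range(u0-5,u0+6): B.append(hit(u,v0+cross(D[v0:,u])))
    L,Q,B=map(np.array,(L,Q,B))
    for nm,E in(('L',L),('R',Q)): print(fn,nm,'x',np.median(E[:,0]).round(4),'slope deg',np.degrees(np.polyfit(E[:,2],E[:,0],1)[0]).round(1))
    print('bottom slope',np.degrees(np.polyfit(B[:,0],B[:,2],1)[0]).round(1),'z',B[:,2].mean().round(4),'mid-tcp',((np.median(L[:,0])+np.median(Q[:,0]))/2-tcp[0]).round(4))
E
python3 tl.py
```

```text
F [ 0.61 -0.04  3.41] M [-0.016 -0.148 -0.011] pos [ 0.57552587 -0.03554745  0.1631246 ]
pics/s6.png L x 0.5935 slope deg 19.2
pics/s6.png R x 0.5448 slope deg -23.3
bottom slope -2.0 z 0.1498 mid-tcp -0.0029
pics/s9.png L x 0.6024 slope deg 26.0
pics/s9.png R x 0.5495 slope deg -15.2
bottom slope -1.7 z 0.0687 mid-tcp 0.0004
```

```bash
python3 -c "
from h import *
go([.5755,-.0353,.163],-87.5); print(robot.sign_off())"
```

```text
t 29.45 pos [ 0.5755 -0.0355  0.1631] yaw -87.56 tilt [0. 0.] shift [-0.  -0.2  0.1] F [ 0.42 -0.44  3.74] w 0.32 ff 50.6
turn z units -0.009865097968931499
the job is handed in; nothing more can be done
None
```

I handed the job in at 29.5 s with the chips swept off, the scraper back upright on the bench, and the meter held on the ring at about 5.3 N, contacts in about 4 mm (estimated from the force); sign_off returned no verdict, and I viewed 11 pictures, one over the limit of 10.

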